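# Shut the test fixture's guard and start the test

### The job

A steel part waits in the leak-test fixture: with the fingertips, push the fixture's sliding guard fully shut against the blue end wall, and only then press the green start button all the way down and let it come back up. Never press the red stop button, and leave the part, both button boxes and the other things on the bench where they are: nothing is to be picked up or shoved about. Finish clear of everything.

Things in the scene. Friction and masses are not known exactly. Their poses are not given: they have to be found in the camera images.
- fixture: Leak-test fixture fixed to the bench: aluminium base plate 150 (x) x 300 (y) x 20 mm high. Origin at the centre of the plate's underside, on the bench. A guard slides along the fixture's +y axis to close; a blue end wall 124 wide, standing to 64 mm above the bench, has its inner face at y = +105 mm in the fixture frame. Two 10 mm high rails run along y at x = +-67 mm. The fixture stands at different places and yaws, up to about 25 degrees.
- guard (a joint): Travel of the sliding guard along the fixture's +y axis, in m: 0 fully open, 0.12 fully shut against the blue end wall (hard stop). It stays where it is left; pushing it takes about 3 to 4 N.
- guard_push (a point): Centre of the outer (-y) face of the guard's orange push wall, 43 mm above the bench; moves with the guard. Push it towards the fixture's +y. Wall: 116 mm wide (fixture x), 22 to 64 mm above the bench. A clear hood 120 mm long, top 67 mm above the bench, runs from it to +y; a hand resting on the hood drags the guard back as it leaves. At fixture y = -135 mm when open, -15 mm when shut.
- part: Steel valve part lying loose in the black nest of the fixture, under or ahead of the guard: 40 (x) x 60 (y) x 30 mm high, origin at the centre of its underside, 24 mm above the bench and at x = 0, y = +45 mm in the fixture frame. The open guard slides over it without touching it. To be left alone.
- start_box: Loose grey box with a green push button on top: box 64 x 64 x 44 mm, 0.3 to 0.6 kg, with a flat yellow ring 4 mm high round the button. Origin at the centre of its underside. It may stand at either of the two box places, on the left of the fixture as the robot sees it. Not to be lifted or moved.
- start_top (a point): Centre of the top face of the green button (32 mm diameter), 62 mm above the bench when up.
- start_button (a joint): Green button: 0 up, 0.006 m fully down; a spring returns it. Fully down takes about 5 N.
- stop_box: The same box with a red push button: 64 x 64 x 44 mm, button top 62 mm above the bench. Origin at the centre of its underside. To be left alone.
- stop_button (a joint): Red button: 0 up, 0.006 m fully down. Must stay up.
- oil: Small blue oil bottle with a red cap, standing: 38 mm diameter, 85 mm high, on the robot's side of the fixture. Origin at the centre of its underside. Bystander.
- driver: Orange-handled screwdriver lying on the bench beyond the fixture, its own x axis along the blade. Bystander.
- scanner: Black hand scanner standing on its foot beyond the fixture: about 120 x 75 x 100 mm high. Origin at the centre of the foot's underside. Bystander.

How it is judged (in metres and radians):
On the way, in this order (a step that is already met when the one before it is completed fails the run):
1. the guard is pushed fully shut (value of joint guard above 0.117 m), for 0.2 s.
2. with the guard shut, the green button is pressed down (value of joint start_button above 0.0045 m and value of joint guard above 0.116 m), for 0.1 s.
At the end, for the whole second after the job is handed in: The guard is shut to within 4 mm of its stop, both buttons are up again, the part lies in its nest within 8 mm of where it was, and both boxes and the bystanders stand upright at rest within 20 mm of where they were (value of joint guard above 0.116 m and value of joint each of start_button, stop_button below 0.0015 m and distance of each of start_box, stop_box, oil, driver, scanner from where it was at the start of the episode below 0.02 m and distance of part from where it was at the start of the episode below 0.008 m and angle between each of start_box, stop_box, oil, scanner's own z axis and vertical below 0.15 rad and linear speed of start_box below 0.02 m/s); the robot touches nothing.
It fails at once if the green button is pressed before the guard is shut (value of joint start_button above 0.0025 m and value of joint guard below 0.115 m).
It fails at once if the red stop button is pressed (value of joint stop_button above 0.0025 m).
It fails at once if the part is lifted or pushed out of its place (distance of part from where it was at the start of the episode above 0.008 m).
It fails at once if a button box is lifted or shoved about (distance of any of start_box, stop_box from where it was at the start of the episode above 0.02 m or height (world z) of any of start_box, stop_box above 0.008 m).
It fails at once if the bottle, screwdriver or scanner is lifted, knocked over or moved (distance of any of oil, driver, scanner from where it was at the start of the episode above 0.02 m).
It also fails if it takes over 45 s, if anything falls off the work surface, if the arm or the gripper's body presses on something with over 40 N, if the wrist force passes 120 N, or if a joint passes its speed limit or range.

### The arm

A 6-joint arm with a two-finger parallel gripper is mounted at the origin on the work surface. World frame = base frame: x ahead of the robot, y to its left, z up, the work surface at z = 0. Lengths are in mm, angles in rad, forces in N, time in s.
With the tool pointing down it reaches from about 400 to 925 mm from the base axis. Payload 12.5 kg.
Tool frame: the origin (TCP) lies midway between the tips of the shut fingers; the grasp point (between the pads) lies 19 mm behind it; z points along the fingers, y is the line along which they close (so a half turn about z gives the same grasp; the last joint's range is limited). The gripper opens to 95 mm and grips with 3 to 60 N. Pads are 20 mm wide; open, the fingers measure 119 mm over their backs; the gripper's body (75 mm by 180 mm) begins 59 mm behind the grasp point.
Start: joints at [-1.367, 0.491, 1.559, -0, 1.092, -0.106], TCP at [190.566, -595.258, 214.661] pointing down, gripper open.
Joint ranges: [-3.1, 3.1], [-0.84, 2.19], [0.05, 2.79], [-1.13, 4.28], [0.06, 2.93], [-2.69, 2.69]. Speed limits (rad/s): [2.22, 2.22, 2.79, 3.14, 3.14, 3.14].

### API

Orientations are given as [roll, pitch, yaw] about the fixed x, y, z axes, in that order (R = Rz(yaw) Ry(pitch) Rx(roll)).
In Python, from cell import state, read_camera, camera_info, env gives the robot as it stands.
- The arm moves only by the tool move_arm, never from a script. Its argument "commands" is a list of rows, each a list of 3 entries, a list of its own where there are three numbers: the shift along the world's x, y, z in cm, then the turn, a rotation vector about the world's x, y, z in degrees, then the opening, from 0 (shut) to 1 (fully open). A call has 1 to 10 rows; each row shifts and turns the commanded pose from where the row before left it; what a row does not reach is not made up. A row lasts 1/10 s, in which the tool goes at most 50 mm and 8.59 degrees, less where a joint would pass 70% of its speed; a pose out of reach is approached as far as the arm can. A call with a gripper value outside its range is refused whole. The fingers move at their own pace and stop on an object; the grip force is fixed at half the most. Time passes only in rows, so rows that do not move let the fingers close. It gives the time, the measured TCP pose, the force, the opening and the grip force at its end, in the units of the state.
- state(): the state, without advancing time (a new reading comes with each control period).
- read_camera(name): name is "scene" or "top" or "wrist"; returns the picture (480x640x3 uint8, blue, green, red); there is no depth.
- camera_info(name): a dict with "K" (3x3 intrinsics, pixels), "cam_to_world" (4x4, takes a point from camera to world coordinates). Camera axes: x right, y down, z forward; pixel columns grow to the right and rows downward; lengths in mm; the calibration is good to about 2 mm. A picture is of the moment at which its call begins: read the wrist's pose just before it. camera_info takes no time and is no camera call; for the wrist camera it gives the pose at the moment of the call.
- env.job_done(): hands the job in; it is judged then, once.
The state is a dict: "t": time; "joints": joint angles; "qvel": joint speeds; "tau": joint torques, N m; "eef_pos": TCP position; "tcp_rot": TCP orientation; "ft_force": force on the tool from outside, world axes, zero at the start; "moment": the same for the moment, N m; "opening": opening from 0.0 (shut) to 1.0 (fully open); "grip_force": force on a finger pad.
Only numpy, scipy, OpenCV 4.12 (cv2) and the standard library are available. Lean on these libraries where they do the work, as an engineer would, in place of code of your own. Each camera call takes 0.05 s, during which the arm holds its last target. There are 200 camera calls.

## Working session

There is one attempt and no reset: what is moved stays moved. The work goes in short steps, Python scripts to look and compute and a tool call to move; the robot and the scene stay as the last step left them, time stands still between calls to the robot, and variables do not carry over. Pictures are saved under pics/ and viewed, at most 10 in all, crops included, and the job is handed in when it is done.

Besides the shell and the picture viewer there is one more tool, called after "Emit:" by a JSON object that holds its "fn" and its "kwargs". move_arm: Moves the arm, as the interface text tells. Its arguments: {"type":"object","properties":{"commands":{"type":"array"}},"required":["commands"]}

```bash
mkdir -p pics
python3 - <<'E'
from cell import *
import cv2
for n in("top","scene"):
    cv2.imwrite(f"pics/{n}0.png",read_camera(n)); c=camera_info(n); print(n,c["K"],c["cam_to_world"])
s=state();print(s["t"],s["eef_pos"],s["tcp_rot"],s["ft_force"],s["opening"])
E
```

```text
top [[616.73873913   0.         314.10708033]
 [  0.         616.73873913 232.991107  ]
 [  0.           0.           1.        ]] [[ 4.07763502e-03 -9.95002396e-01  9.97677545e-02  4.56084468e+02]
 [-9.99834400e-01 -2.28720118e-03  1.80538203e-02  2.78856606e+01]
 [-1.77354055e-02 -9.98248499e-02 -9.94846950e-01  1.24736979e+03]
 [ 0.00000000e+00  0.00000000e+00  0.00000000e+00  1.00000000e+00]]
scene [[521.18829967   0.         318.79490018]
 [  0.         521.18829967 249.73668621]
 [  0.           0.           1.        ]] [[ 8.13720978e-01  4.44777870e-01 -3.74206916e-01  9.63873444e+02]
 [ 5.81085842e-01 -6.06916760e-01  5.42209637e-01 -5.17189006e+02]
 [ 1.40503985e-02 -6.58653697e-01 -7.52315023e-01  7.94390423e+02]
 [ 0.00000000e+00  0.00000000e+00  0.00000000e+00  1.00000000e+00]]
0.1 [ 190.50979473 -595.0236466   214.11769356] [-3.14058980e+00 -7.22969926e-05  3.09806555e-01] [-0.16080081 -0.27232438  0.07506092] 0.9986579613257839
```

View pics/top0.png

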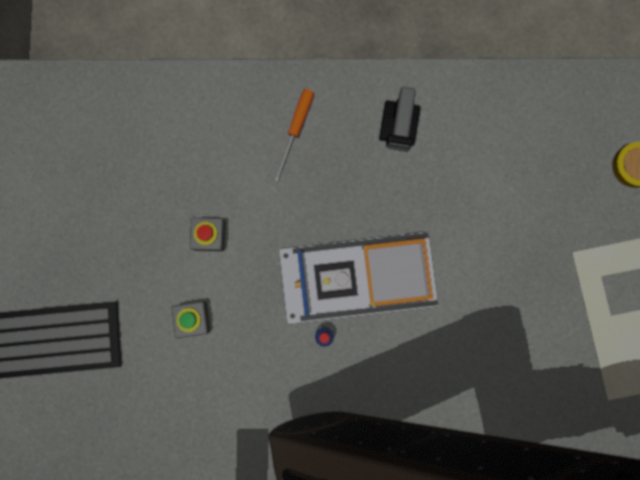

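View pics/scene0.png

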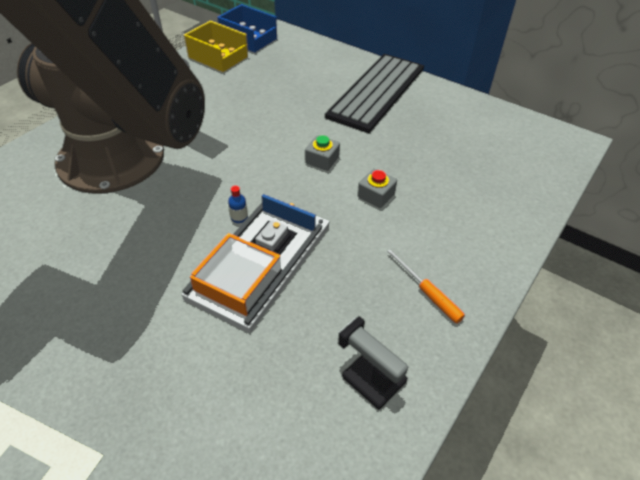

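The top view (image up = +x, left = +y) shows the green button at (188,320), red at (205,233), and the open orange guard at about (398,272). The blue wall is at about (303,283) and the oil bottle at (325,336). The scene view agrees. Next I measure.

```bash
cat > h.py <<'E'
import cv2, numpy as np
from cell import *
def ray(n,uv,z):
    c=camera_info(n); M=np.array(c["cam_to_world"]); d=M[:3,:3]@np.linalg.solve(c["K"],[uv[0],uv[1],1.]); o=M[:3,3]
    return (o+d*(z-o[2])/d[2]).round(1)
def blobs(im,lo,hi,box=None,amin=40):
    m=cv2.inRange(cv2.cvtColor(im,cv2.COLOR_BGR2HSV),lo,hi)
    if box: k=np.zeros_like(m);x0,y0,x1,y1=box;k[y0:y1,x0:x1]=255;m&=k
    cs=[c for c in cv2.findContours(m,cv2.RETR_EXTERNAL,cv2.CHAIN_APPROX_NONE)[0] if cv2.contourArea(c)>=amin]
    return sorted(cs,key=cv2.contourArea,reverse=True)
def cen(c): m=cv2.moments(c); return m["m10"]/m["m00"],m["m01"]/m["m00"]
G=((45,100,50),(80,255,255));R=((0,150,80),(6,255,255));O=((8,120,80),(20,255,255));B=((100,100,40),(125,255,255))
E
python3 - <<'E'
from h import *
T=cv2.imread("pics/top0.png");S=cv2.imread("pics/scene0.png")
print("green",[ray("top",cen(c),62) for c in blobs(T,*G,(150,200,250,350))],[ray("scene",cen(c),61) for c in blobs(S,*G,(300,120,350,170),20)])
print("red",[ray("top",cen(c),62) for c in blobs(T,*R,(150,200,250,350))])
for c in blobs(T,*O,(340,220,450,320))[:3]:
    q=cv2.boxPoints(cv2.minAreaRect(c)); print("orange",cv2.contourArea(c),cv2.minAreaRect(c),[ray("top",p,64) for p in q])
for c in blobs(T,*B,(290,235,315,330),20)[:3]:
    q=cv2.boxPoints(cv2.minAreaRect(c)); print("blue",[ray("top",p,64) for p in q])
for c in blobs(T,*B,(312,318,340,355),20): print("oil",ray("top",cen(c),60))
# plate outline (white corner end)
for c in blobs(S,*O,(170,220,300,330))[:2]:
    q=cv2.approxPolyDP(cv2.convexHull(c),4,True)[:,0]; print("scene orange",[(p.tolist(),ray("scene",p,64)) for p in q])
cv2.imwrite("pics/c1.png",cv2.resize(T[215:350,265:450],None,fx=4,fy=4,interpolation=2))
E
```

```text
green [array([407.8, 292. ,  62. ])] [array([412.4, 286.7,  61. ])]
red [array([575.8, 262. ,  62. ])]
orange 3651.0 ((397.8447570800781, 271.70068359375), (62.007408142089844, 61.395355224609375), 82.7249984741211) [array([552.1, -45.6,  64. ]), array([ 567.4, -162.6,   64. ]), array([ 449.9, -175.8,   64. ]), array([434.7, -60.1,  64. ])]
blue [array([539.8,  81. ,  64. ]), array([540.5,  74.7,  64. ]), array([418.1,  60.1,  64. ]), array([417.3,  66.3,  64. ])]
oil [377.3  29.9  60. ]
scene orange [([228, 233], array([436. , -58.7,  64. ])), ([279, 254], array([547.4, -42.8,  64. ])), ([246, 314], array([ 585.3, -179.6,   64. ])), ([192, 287], array([ 472.3, -192. ,   64. ])), ([192, 272], array([ 448.4, -167.8,   64. ]))]
```

View pics/c1.png

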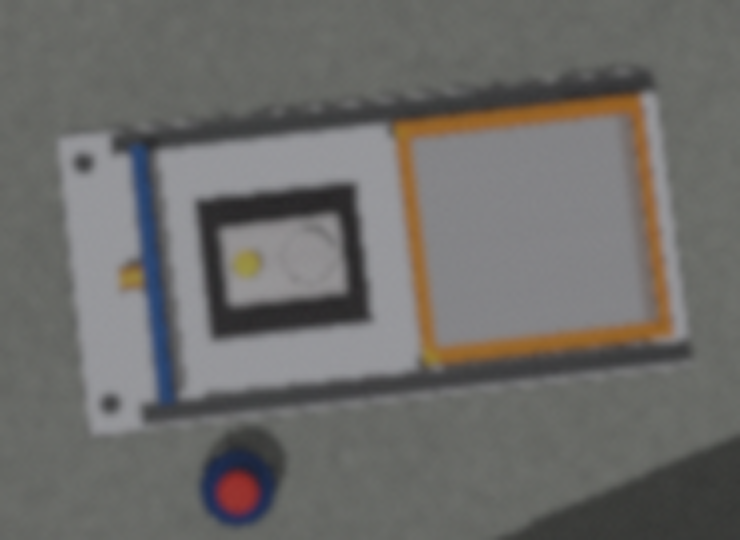

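The crop confirms the guard is open, with the push wall on the right. The two faces are 238 mm apart (240 expected) and the yaw is about 7.1°. The push-wall face is at (508.6,-169.2), and its shut position should be (493.8,-50.2). I'll move to a point about 50 mm behind it with the fingers shut.

Emit:
{"fn": "move_arm", "kwargs": {"commands": [[[3.2,3.7,0],[0,0,-1.1],0],[[3.2,3.7,0],[0,0,-1.1],0],[[3.2,3.7,0],[0,0,-1.1],0],[[3.2,3.7,0],[0,0,-1.1],0],[[3.2,3.7,0],[0,0,-1.1],0],[[3.2,3.7,0],[0,0,-1.1],0],[[3.2,3.7,0],[0,0,-1.1],0],[[3.2,3.7,0],[0,0,-1.1],0],[[3.2,3.7,0],[0,0,-1],0],[[3.2,3.7,0],[0,0,-1],0]]}}

```text
t: 1.1
eef_pos: [511.5, -223.4, 214.5]
tcp_rot: [-3.142, 0.0, 0.121]
ft_force: [0.9, -0.3, -0.1]
opening: 0.215
grip_force: 0.0
```

Emit:
{"fn": "move_arm", "kwargs": {"commands": [[[0.3,0,-3.5],[0,0,0],0],[[0,0,-3.5],[0,0,0],0],[[0,0,-3.5],[0,0,0],0],[[0,0,-3.5],[0,0,0],0],[[0,0,-2],[0,0,0],0],[[0,0,-1.5],[0,0,0],0],[[0,0,0],[0,0,0],0],[[0,0,0],[0,0,0],0]]}}

```text
t: 1.9
eef_pos: [513.6, -225.3, 39.8]
tcp_rot: [-3.141, 0.0, 0.121]
ft_force: [-1.5, -0.6, 0.6]
opening: 0.005
grip_force: 0.0
```

Run:
```python
from h import *
s=state();print(s["eef_pos"],s["ft_force"],s["opening"])
cv2.imwrite("pics/s1.png",read_camera("scene")[180:360,140:380].repeat(3,0).repeat(3,1))
```

```text
[ 513.5858671  -225.27249503   39.77076227] [-1.47976662 -0.62617621  0.58828343] 0.005001195135956763
```

View pics/s1.png

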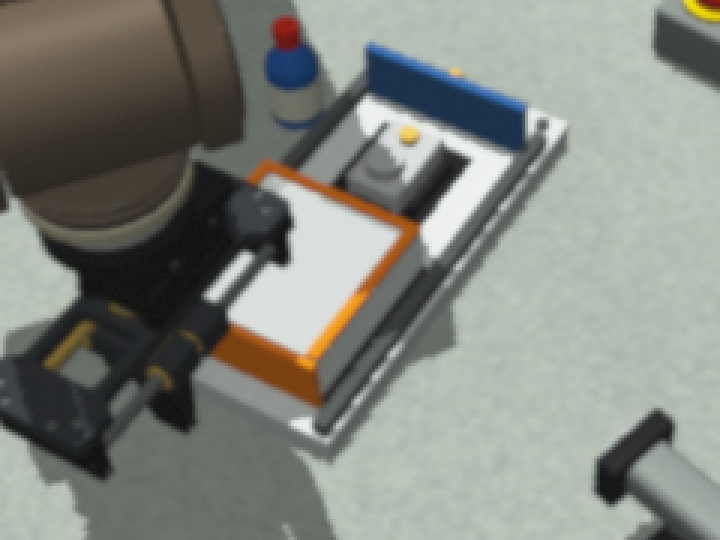

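The fingers stand behind the push wall, clear of everything. I'll push along (-0.124, 0.992), about 43 mm to contact and then 120 mm of travel.

Emit:
{"fn": "move_arm", "kwargs": {"commands": [[[-0.25,2,0],[0,0,0],0],[[-0.25,2,0],[0,0,0],0],[[-0.12,1,0],[0,0,0],0],[[-0.12,1,0],[0,0,0],0],[[-0.12,1,0],[0,0,0],0],[[-0.18,1.5,0],[0,0,0],0],[[-0.18,1.5,0],[0,0,0],0],[[-0.18,1.5,0],[0,0,0],0],[[-0.18,1.5,0],[0,0,0],0],[[-0.12,1,0],[0,0,0],0]]}}

```text
t: 2.95
eef_pos: [496.7, -83.9, 39.8]
tcp_rot: [3.141, -0.001, 0.122]
ft_force: [1.4, -3.5, 3.3]
opening: 0.009
grip_force: 2.0
```

Emit:
{"fn": "move_arm", "kwargs": {"commands": [[[-0.12,1,0],[0,0,0],0],[[-0.06,0.5,0],[0,0,0],0],[[-0.04,0.3,0],[0,0,0],0],[[-0.04,0.3,0],[0,0,0],0]]}}

```text
t: 3.35
eef_pos: [494.1, -64.2, 39.6]
tcp_rot: [3.141, -0.0, 0.121]
ft_force: [1.2, -3.0, 1.8]
opening: 0.004
grip_force: 1.7
```

Emit:
{"fn": "move_arm", "kwargs": {"commands": [[[-0.03,0.2,0],[0,0,0],0],[[-0.03,0.2,0],[0,0,0],0],[[0,0.2,0],[0,0,0],0],[[0,0,0],[0,0,0],0]]}}

```text
t: 3.75
eef_pos: [493.7, -60.2, 39.7]
tcp_rot: [3.139, -0.0, 0.122]
ft_force: [-0.4, -23.1, 1.5]
opening: 0.004
grip_force: 11.2
```

The force has risen to 23 N, so the guard is at its hard stop. I'll hold, then back straight off and lift.

Emit:
{"fn": "move_arm", "kwargs": {"commands": [[[0,0,0],[0,0,0],0],[[0,0,0],[0,0,0],0],[[0,0,0],[0,0,0],0],[[0.25,-2,0],[0,0,0],0],[[0.25,-2,0],[0,0,0],0],[[0,0,3.5],[0,0,0],0],[[0,0,4],[0,0,0],0],[[0,0,4],[0,0,0],0],[[0,0,4],[0,0,0],0],[[0,0,0],[0,0,0],0]]}}

```text
t: 4.75
eef_pos: [499.4, -98.4, 198.8]
tcp_rot: [3.139, -0.005, 0.121]
ft_force: [0.6, 0.3, -0.8]
opening: 0.002
grip_force: 0.0
```

Run:
```python
from h import *
s=state();print(s["t"],s["eef_pos"],s["ft_force"])
T=read_camera("top");S=read_camera("scene")
cv2.imwrite("pics/s2.png",S[100:360,140:420].repeat(2,0).repeat(2,1))
cv2.imwrite("pics/top2.png",T)
for c in blobs(T,*G,(150,200,250,350)): print("green",ray("top",cen(c),62))
for c in blobs(S,*G,(300,120,350,170),20): print("green scene",ray("scene",cen(c),61))
```

```text
4.75 [499.36796293 -98.44727995 198.75591385] [ 0.56222727  0.26190936 -0.76772996]
green [407.8 292.   62. ]
green scene [412.2 286.8  61. ]
```

View pics/s2.png

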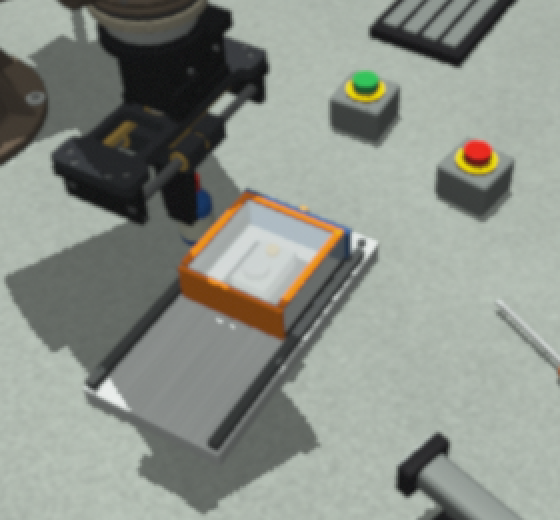

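The guard is shut against the blue wall, and the green button is unmoved and up. I'll take its top as about (408.5, 291) and move there at height.

Emit:
{"fn": "move_arm", "kwargs": {"commands": [[[-0.9,3.9,0],[0,0,0],0],[[-0.9,3.9,0],[0,0,0],0],[[-0.9,3.9,0],[0,0,0],0],[[-0.9,3.9,0],[0,0,0],0],[[-0.9,3.9,0],[0,0,0],0],[[-0.9,3.9,0],[0,0,0],0],[[-0.9,3.9,0],[0,0,0],0],[[-0.9,3.9,0],[0,0,0],0],[[-0.9,3.9,0],[0,0,0],0],[[-0.9,3.9,0],[0,0,0],0]]}}

```text
t: 5.85
eef_pos: [406.8, 292.9, 192.8]
tcp_rot: [3.14, 0.004, 0.121]
ft_force: [0.6, -0.2, -0.1]
opening: 0.003
grip_force: 0.0
```

Emit:
{"fn": "move_arm", "kwargs": {"commands": [[[0,0,-3],[0,0,0],0],[[0,0,-3],[0,0,0],0],[[0,0,-3],[0,0,0],0],[[0,0,-2],[0,0,0],0],[[0,0,0],[0,0,0],0],[[0,0,0],[0,0,0],0]]}}

```text
t: 6.45
eef_pos: [407.7, 291.4, 83.9]
tcp_rot: [3.141, 0.003, 0.121]
ft_force: [0.7, 0.3, -0.1]
opening: 0.004
grip_force: 0.0
```

Run:
```python
from h import *
s=state();print(s["t"],s["eef_pos"],s["tcp_rot"],s["ft_force"])
S=read_camera("scene")
cv2.imwrite("pics/s3.png",S[60:220,240:440].repeat(3,0).repeat(3,1))
```

```text
6.45 [407.73410583 291.42571445  83.9009805 ] [3.14052123e+00 2.70296899e-03 1.21225696e-01] [ 0.66825328  0.32436256 -0.05462614]
```

View pics/s3.png

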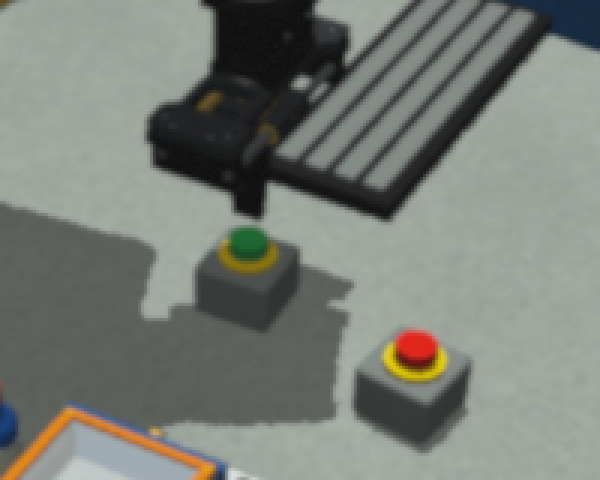

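The fingertips are centred about 22 mm above the green button. Now I press slowly.

Emit:
{"fn": "move_arm", "kwargs": {"commands": [[[0,0,-1],[0,0,0],0],[[0,0,-0.8],[0,0,0],0],[[0,0,-0.4],[0,0,0],0],[[0,0,-0.3],[0,0,0],0],[[0,0,-0.2],[0,0,0],0],[[0,0,0],[0,0,0],0]]}}

```text
t: 7.1
eef_pos: [408.2, 291.7, 57.6]
tcp_rot: [3.141, 0.0, 0.121]
ft_force: [-2.3, -2.0, 4.6]
opening: 0.002
grip_force: 1.9
```

Emit:
{"fn": "move_arm", "kwargs": {"commands": [[[0,0,-0.1],[0,0,0],0],[[0,0,-0.1],[0,0,0],0],[[0,0,0],[0,0,0],0]]}}

```text
t: 7.4
eef_pos: [408.3, 291.6, 56.1]
tcp_rot: [3.141, 0.0, 0.121]
ft_force: [-3.5, -1.8, 11.0]
opening: 0.007
grip_force: 5.2
```

The force is 11 N at z = 56.1, so the button is bottomed. I'll hold briefly and lift clear.

Emit:
{"fn": "move_arm", "kwargs": {"commands": [[[0,0,0],[0,0,0],0],[[0,0,0],[0,0,0],0],[[0,0,0.5],[0,0,0],0],[[0,0,1],[0,0,0],0],[[0,0,3],[0,0,0],0],[[0,0,4],[0,0,0],0],[[0,0,4],[0,0,0],0],[[0,0,2],[0,0,0],0],[[0,0,0],[0,0,0],0],[[0,0,0],[0,0,0],0]]}}

```text
t: 8.4
eef_pos: [408.3, 291.7, 200.8]
tcp_rot: [-3.141, -0.001, 0.121]
ft_force: [-0.9, -0.3, -0.8]
opening: 0.007
grip_force: 0.0
```

Run:
```python
from h import *
s=state();print(s["t"],s["eef_pos"],s["ft_force"])
S=read_camera("scene")
for c in blobs(S,*G,(300,120,350,170),20): print("green scene",cv2.contourArea(c),ray("scene",cen(c),61))
cv2.imwrite("pics/s4.png",S[60:340,140:470].repeat(2,0).repeat(2,1))
```

```text
8.4 [408.29514397 291.74295779 200.80745649] [-0.92076902 -0.31325872 -0.81417528]
green scene 96.5 [412.5 286.5  61. ]
```

View pics/s4.png

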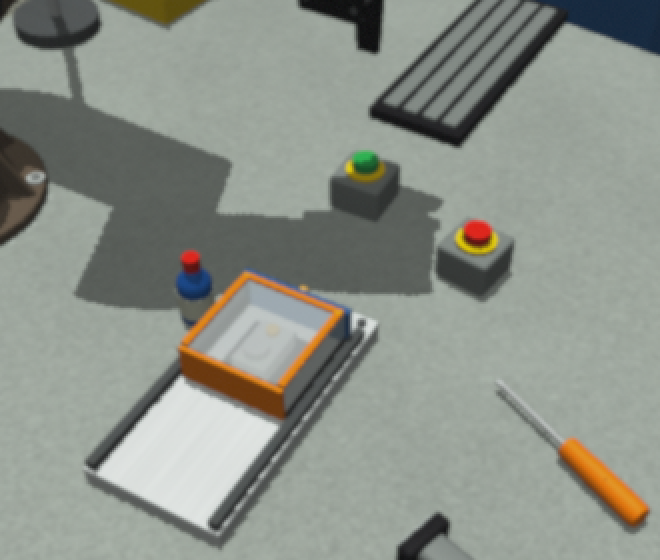

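The guard is shut, the green button is back up and its box hasn't moved. The arm is clear, so I'm handing in.

```bash
python3 -c "
from cell import env
print(env.job_done())"
```

```text
the job is handed in; nothing more can be done
None
```

I pushed the guard fully shut, then pressed the green button to its stop and let it come back up; the arm finished clear, nothing else was touched, and the job is handed in (no verdict was returned).

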